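Point out the mains input parts on a power-supply board

ROBOT

A 7-joint arm with a two-finger parallel gripper is mounted at the origin on the work surface. World frame = base frame: x ahead of the robot, y to its left, z up, the work surface at z = 0. Lengths are in m, angles in rad, forces in N, time in s.
With the tool pointing down it reaches from about 0.425 to 0.825 m from the base axis. Payload 3.6 kg.
Tool frame: the origin (TCP) lies where the fingers leave the gripper's body, on its centre line; the fingertips stand 73 mm ahead of it and the grasp point (between the pads) lies 54 mm ahead of it; z points along the fingers, y is the line along which they close (so a half turn about z gives the same grasp; the last joint's range is limited). The gripper opens to 85 mm and grips with 20 to 120 N. Pads are 22 mm wide; open, the fingers measure 114 mm over their backs; the gripper's body (76 mm by 85 mm) begins 54 mm behind the grasp point. The pads swing forward as they close: fully open they stand 13 mm farther back than shut.
Start: joints at [-1.27, 0.615, -0.013, 1.423, 0.008, 1.103, -0.04], TCP at [0.209, 0.616, 0.304] pointing down, gripper open.
Joint ranges: [-3.12, 3.12], [-0.3, 2.06], [-1.34, 1.32], [0.26, 2.42], [-1.36, 4.5], [0.01, 1.98], [-2.84, 2.84]. Speed limits (rad/s): [2.79, 2.79, 3.14, 3.14, 3.14, 3.14, 3.14].

INTERFACE

Orientations are given as a unit quaternion [x, y, z, w].
In Python, from station import arm, snapshot, camera_info, ticket gives the robot as it stands. Calls block until the motion is done:
- arm.movep(position, orientation): joint-space move of the TCP to a pose.
- arm.line_to(position, velocity=0.15, ori=None): straight line of the TCP; ori=None keeps the orientation; velocity is the mean speed in m/s.
- arm.move_j(angles): joint-space move.
- arm.move_gripper(opening, effort=None): opening from 0.0 (shut) to 1.0 (fully open); effort is the grip in N (None keeps the last); returns when the fingers have stopped.
- arm.pause(seconds).
- arm.ik(position, orientation): joint angles nearest the present ones, or None.
- snapshot(name): name is "scene" or "top"; returns the picture (384x512x3 uint8, blue, green, red); there is no depth.
- camera_info(name): a dict with "fx", "fy", "cx", "cy" (pixels), "R" (3x3) and "t" (3): a world point X has camera coordinates R X + t. Camera axes: x right, y down, z forward; pixel columns grow to the right and rows downward; lengths in m; the calibration is good to about 2 mm. A picture is of the moment at which its call begins. camera_info takes no time and is no camera call.
A pose or a line that the arm cannot do raises arm.MotionError and nothing moves.
- ticket.finish_job(): hands the job in; it is judged then, once.
Readings, each from a call of its own:
- arm.read_time(): time.
- arm.read_joint_positions(): joint angles.
- arm.read_dq(): joint speeds.
- arm.read_effort(): joint torques, N m.
- arm.read_tool_pos(): TCP position.
- arm.read_eef_rot(): TCP orientation.
- arm.read_ft_force(): force on the tool from outside, world axes, zero at the start.
- arm.read_wrist_torque(): the same for the moment, N m.
- arm.read_opening(): opening from 0.0 (shut) to 1.0 (fully open).
- arm.read_finger_force(): force on a finger pad.
Only numpy, scipy, OpenCV 4.12 (cv2) and the standard library are available. Lean on these libraries where they do the work, as an engineer would, in place of code of your own. Each camera call takes 0.05 s, during which the arm holds its last target. There are 200 camera calls.

TASK

Show the trainee the way the mains takes across the power-supply board in the holder: with closed fingers, point first at the cartridge fuse, then at the ring-shaped choke, then at the larger of the two round can capacitors. At each one bring the fingertips to about a finger's breadth above the middle of its top and stay there for two seconds, and go from one to the next with the fingertips well above the tallest part. Point at none of the other large parts and touch nothing at all, neither the board nor the things lying about it; finish with the hand drawn well away above the board.

Things in the scene. Friction and masses are not known exactly. Their poses are not given: they have to be found in the camera images.
- board: green circuit board, 160 (x) by 220 (y) mm, fixed level between the aluminium jaws of a holder 172 by 332 mm. Origin: on the mat under its centre; the finned heat sink lies along the -x edge (24 by 100 mm, centre x = -65 mm, y = 0, 40 mm above the board), the three-pole mains terminal on the -y edge; z up. The board's upper face is 28 mm above the origin. Where its parts sit differs from board to board
- fuse: cartridge fuse, a white ceramic tube of 10 mm with bright metal end caps, 38 mm long, lying in brass clips on a black base 50 (x) by 16 (y) mm; near the mains-terminal edge of the board. Origin: centre of its underside on the board; z up, long axis x. Its top is 17 mm above the origin
- choke: ring-shaped choke, copper wire wound round a dark ring lying flat, with an open hole in its middle, 43 mm across, on a black carrier 44 mm square. Origin: centre of its underside on the board, z up. Its top is 21 mm above the origin; point above the middle of the ring
- large_capacitor: large can capacitor, upright black cylinder with a bare aluminium top, 35 mm in diameter, 50 mm high, the tallest part on the board. Origin: centre of its underside on the board, z up
- small_capacitor: small can capacitor of the same make, upright black cylinder with a bare aluminium top, 22 mm in diameter, 30 mm high; not to be pointed at. Origin: centre of its underside on the board, z up
- relay: relay, plain grey block 29 by 22 mm, 26 mm high; not to be pointed at. Origin: centre of its underside on the board, z up
- transformer: transformer, dark ferrite core round a taped coil, 46 by 38 mm, 36 mm high; not to be pointed at. Origin: centre of its underside on the board, z up
- cleaner_tin: bystander, loose round steel tin of brass wool, 68 mm in diameter, 34 mm high, standing beside the holder. Origin: centre of its underside
- multimeter: bystander, loose hand multimeter lying on its back, red and black, 150 (x) by 74 (y) by 44 mm high. Origin: centre of its underside
- screwdriver: bystander, loose screwdriver lying on the mat beyond the board, 200 mm long, handle 26 mm thick. Origin: halfway along it, on the mat; x from handle to blade
- solder_reel: bystander, loose white reel of solder standing on end, 54 mm in diameter, 36 mm high. Origin: centre of its underside

How it is judged:
On the way, in this order (a step that is already met when the one before it is completed fails the run):
1. point at the fuse: fingertips just above its middle for a good second (horizontal distance between the grasp point and fuse below 0.015 m and z of the grasp point in the frame of fuse between 0.029 and 0.072 m), for 1.5 s.
2. lift above the tallest part (z of the grasp point in the frame of board above 0.115 m).
3. point at the ring choke: fingertips just above its middle for a good second (horizontal distance between the grasp point and choke below 0.015 m and z of the grasp point in the frame of choke between 0.033 and 0.076 m), for 1.5 s.
4. lift above the tallest part (z of the grasp point in the frame of board above 0.115 m).
5. point at the large capacitor: fingertips just above its middle for a good second (horizontal distance between the grasp point and large_capacitor below 0.015 m and z of the grasp point in the frame of large_capacitor between 0.062 and 0.105 m), for 1.5 s.
At the end, for the whole second after the job is handed in: All three parts have been pointed at in order; the point between the finger pads (about 19 mm behind the fingertips) is over 180 mm above the mat or over 250 mm sideways of the board's centre; tin, multimeter, screwdriver and reel rest within 8 mm of where they were ((z of the grasp point in the frame of board above 0.18 m or horizontal distance between the grasp point and board above 0.25 m) and distance of each of cleaner_tin, multimeter, screwdriver, solder_reel from where it was at the start of the episode below 0.008 m and linear speed of each of cleaner_tin, multimeter, screwdriver, solder_reel below 0.02 m/s); the robot touches nothing.
It fails at once if the board, its holder or a part on it is touched (contact force between any of board, fuse, choke, large_capacitor, small_capacitor, relay, transformer and the fingers above 0.5 N or contact force between any of board, fuse, choke, large_capacitor, small_capacitor, relay, transformer and the arm above 0.5 N).
It fails at once if a thing lying about is touched (contact force between any of cleaner_tin, multimeter, screwdriver, solder_reel and the fingers above 0.5 N or contact force between any of cleaner_tin, multimeter, screwdriver, solder_reel and the arm above 0.5 N).
It fails at once if a thing lying about is shifted or lifted (distance of any of cleaner_tin, multimeter, screwdriver, solder_reel from where it was at the start of the episode above 0.01 m).
It fails at once if the fingertips are brought down to a wrong part (small capacitor, relay, transformer or heat sink; within 12 mm of its middle, less than about 25 mm above its top) ((horizontal distance between the grasp point and small_capacitor below 0.012 m and z of the grasp point in the frame of small_capacitor between 0.03 and 0.074 m) or (horizontal distance between the grasp point and relay below 0.012 m and z of the grasp point in the frame of relay between 0.0265 and 0.0705 m) or (horizontal distance between the grasp point and transformer below 0.012 m and z of the grasp point in the frame of transformer between 0.036 and 0.08 m) or (x of the grasp point in the frame of board between -0.077 and -0.053 m and y of the grasp point in the frame of board between -0.05 and 0.05 m and z of the grasp point in the frame of board below 0.112 m)).
It also fails if it takes over 50 s, if anything falls off the work surface, if the arm or the gripper's body presses on something with over 40 N, if the wrist force passes 120 N, or if a joint passes its speed limit or range.

## Working session

There is one attempt and no reset: what is moved stays moved. The work goes in short steps, each a Python script; the robot and the scene stay as the last script left them, time stands still between calls to the robot, and variables do not carry over. Pictures are saved under pics/ and viewed, at most 10 in all, crops included, and the job is handed in when it is done.

```bash
mkdir -p pics; python3 - <<'E'
from station import arm,snapshot,camera_info
import cv2
for n in("top","scene"):
    cv2.imwrite(f"pics/{n}1.png",cv2.resize(snapshot(n),(800,600),interpolation=cv2.INTER_CUBIC))
    c=camera_info(n);print(n,c)
print(arm.read_eef_rot(),arm.read_tool_pos(),arm.read_time())
E
```

```text
top {'fx': 430.7494937628712, 'fy': 430.7494937628712, 'cx': 258.59926776926267, 'cy': 190.87356331057845, 'R': array([[ 0.01424763, -0.99986274,  0.00845657],
       [-0.99583936, -0.01495057, -0.08989127],
       [ 0.09000537, -0.00714065, -0.99591568]]), 't': array([0.03813749, 0.59359248, 1.14329258])}
scene {'fx': 400.856708123922, 'fy': 400.856708123922, 'cx': 258.2646315069089, 'cy': 192.6563995724666, 'R': array([[ 0.2910767 ,  0.95657336,  0.01554894],
       [ 0.69812964, -0.20126589, -0.68710046],
       [-0.65413252,  0.21085411, -0.72639603]]), 't': array([-0.21764981, -0.37211803,  1.34427474])}
[ 1.62636924e-01  9.86685242e-01 -1.19807470e-03 -1.71284653e-04] [0.20848106 0.61509318 0.30281749] 0.1
```

View pics/top1.png

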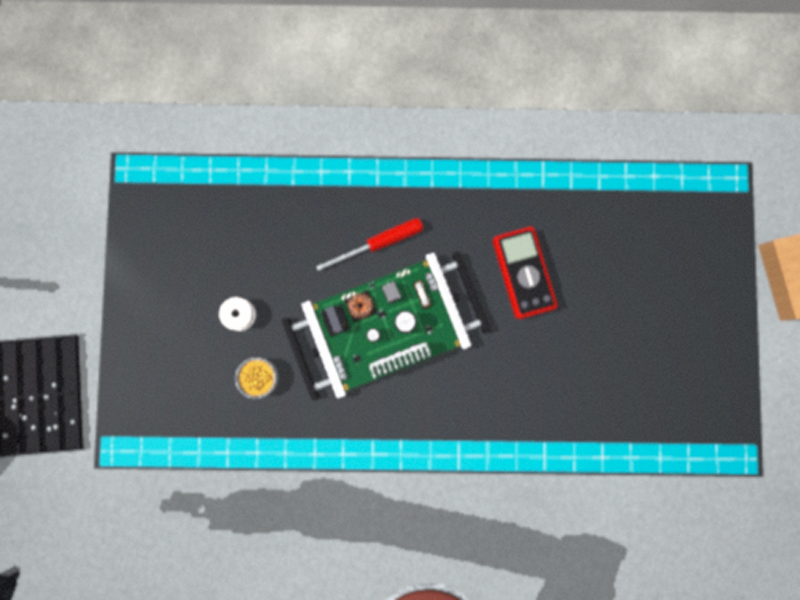

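View pics/scene1.png

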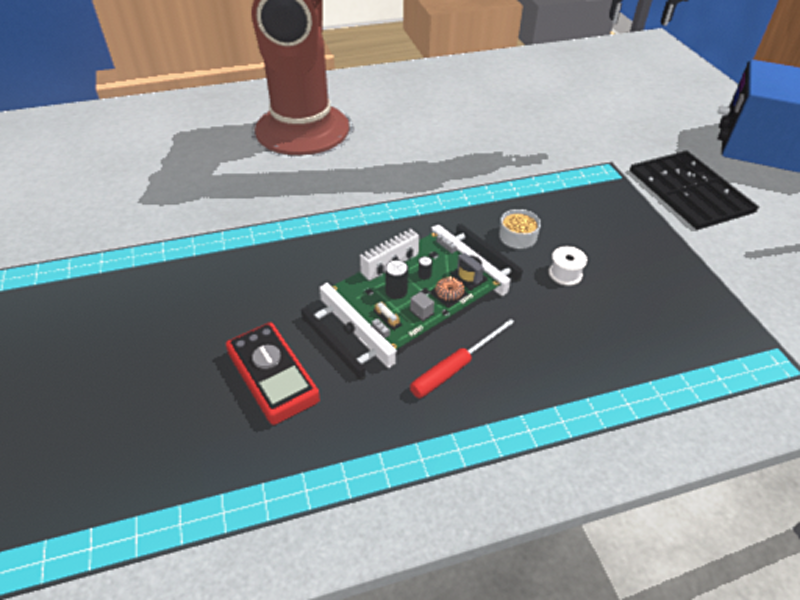

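The top view shows the fuse near (423,293), choke (361,306), large capacitor (405,321) and small capacitor (373,335). I'll enlarge both views to read them more precisely.

```bash
python3 - <<'E'
from station import snapshot
import cv2,numpy as np
a=np.mean([snapshot("top").astype(float) for _ in range(4)],0).astype('uint8')[160:256,186:314]
b=np.mean([snapshot("scene").astype(float) for _ in range(4)],0).astype('uint8')[140:236,200:328]
cv2.imwrite("pics/top2.png",cv2.resize(a,(768,576),interpolation=cv2.INTER_CUBIC))
cv2.imwrite("pics/scene2.png",cv2.resize(b,(768,576),interpolation=cv2.INTER_CUBIC))
E
```

```text
(no output)
```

View pics/top2.png

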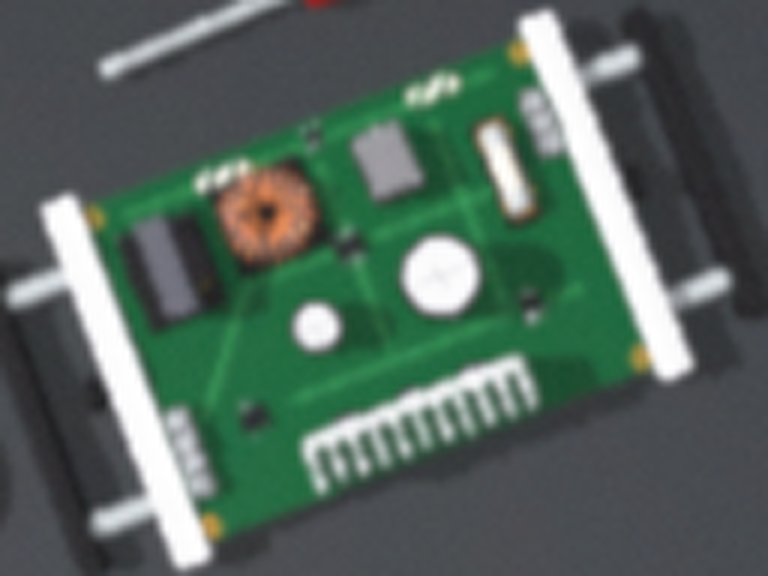

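View pics/scene2.png

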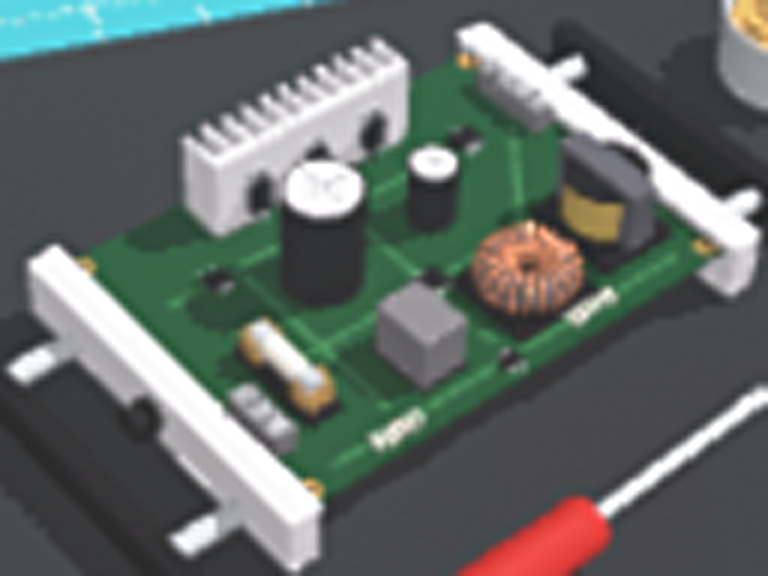

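The top crop puts the fuse at (508,170), choke at (268,213) and large capacitor top at (441,275). In the scene crop they are at (288,360), (528,265) and (324,188). I'll triangulate at the known heights and compare the two cameras.

```bash
cat > loc.py <<'E'
import numpy as np
from station import camera_info
def ground(name,u,v,z):
    o={"top":(186,160),"scene":(200,140)}[name]; c=camera_info(name)
    p=[o[0]+(u+.5)/6-.5,o[1]+(v+.5)/6-.5]
    d=c["R"].T@[(p[0]-c["cx"])/c["fx"],(p[1]-c["cy"])/c["fy"],1]
    C=-c["R"].T@c["t"]; return (C+d*(z-C[2])/d[2])[:2]
P={"fuse":((508,170),(288,360),.044),"choke":((268,213),(528,265),.047),"cap":((441,275),(324,188),.078),
"small":((317,327),(434,163),.058)}
X={k:(ground("top",*a,z),ground("scene",*b,z)) for k,(a,b,z) in P.items()}
E
python3 - <<'E'
from loc import *
from station import arm
for k,v in X.items(): print(k,*[x.round(4) for x in v])
q=arm.read_eef_rot()
for k,h in(("fuse",.079),("choke",.083),("cap",.112)):
    m=np.mean(X[k],0)
    for z in(h,.19): print(k,np.linalg.norm(m),arm.ik([*m,z+.054],q))
for a,b in(((92,215),(520,52)),((210,525),(640,357))): print(ground("top",*a,.028),ground("top",*b,.028))
E
```

```text
fuse [0.5998 0.0159] [0.6041 0.0173]
choke [0.5787 0.1223] [0.5841 0.122 ]
cap [0.5506 0.0454] [0.5506 0.0473]
small [0.5281 0.0992] [0.5286 0.1005]
fuse 0.6021936597630944 [-0.06754043  0.74519621  0.00591303  1.73476711 -0.0062321   0.66176715
  1.18580532]
fuse 0.6021936597630944 [-0.1224215   0.60194919  0.09493641  1.64593562 -0.06850487  0.89707425
  1.24277374]
choke 0.5940996204492267 [-0.26344514  0.73047819  0.0316894   1.7570621  -0.03446653  0.65473838
  1.03159153]
choke 0.5940996204492267 [-0.29526848  0.59008619  0.08236238  1.66937335 -0.05899476  0.88470321
  1.05470363]
cap 0.5525212688755552 [-0.13979606  0.6400935   0.02506458  1.85788635 -0.02464452  0.64403879
  1.14410214]
cap 0.5525212688755552 [-0.18245677  0.53242499  0.08947311  1.78743559 -0.06157612  0.82455629
  1.18060444]
[0.5781516  0.20278042] [0.65532176 0.01049771]
[0.44013076 0.14650963] [ 0.51778239 -0.04505767]
```

The two views agree within 6 mm, so I'll use the average. I'll do the fuse first and check it.

```bash
cat >> loc.py <<'E'
from station import arm
H={"fuse":.079,"choke":.083,"cap":.112}
Q=np.array([.16264,.98668,0,0]);Q/=np.linalg.norm(Q)
def point(k,snap=None):
    m=np.mean(X[k],0)
    arm.line_to([*m,.17+.054],.15,Q); arm.line_to([*m,H[k]+.054],.08,Q)
    print(k,m,arm.read_tool_pos(),arm.read_opening(),arm.read_ft_force())
    arm.pause(2)
    if snap: snap()
def up(k): arm.line_to([*np.mean(X[k],0),.17+.054],.15,Q)
E
python3 - <<'E'
from loc import *
from station import snapshot
import cv2
arm.move_gripper(0.0)
arm.movep([*np.mean(X["fuse"],0),.30],Q)
def s():
    a=snapshot("top")[160:256,186:314];b=snapshot("scene")[110:230,200:328]
    r=lambda i:cv2.resize(i,(400,int(i.shape[0]*400/128)),interpolation=cv2.INTER_CUBIC)
    a,b=r(a),r(b);a=cv2.copyMakeBorder(a,0,b.shape[0]-a.shape[0],0,0,cv2.BORDER_CONSTANT)
    cv2.imwrite("pics/fuse.png",np.hstack([a,b]))
point("fuse",s);print(arm.read_time())
E
```

```text
fuse [0.6019648  0.01660053] [0.602371   0.0165955  0.13361474] -0.0010912901633952246 [-0.49843823  0.68146019  0.11283414]
7.85
```

View pics/fuse.png

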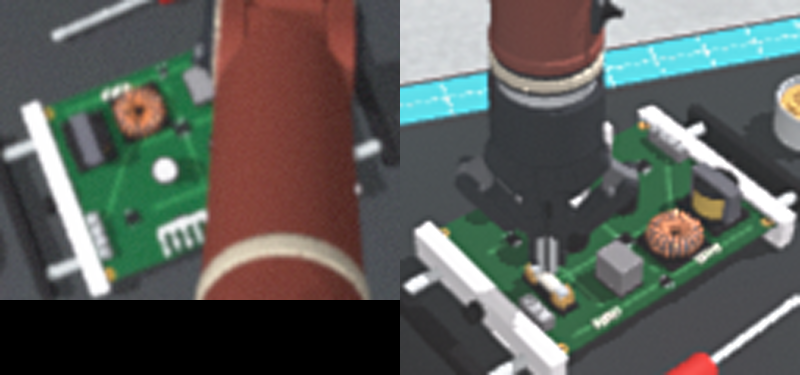

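The fingertips, near (547,268) in the right half, hover about 13 px above the fuse's middle at (551,282). That fits a roughly 15 mm gap, and nothing is touched. I'll carry on with the other two.

```bash
python3 - <<'E'
from loc import *
from station import snapshot
import cv2
up("fuse")
def s(n):
    b=snapshot("scene")[110:230,200:328]
    I.append(cv2.resize(b,(400,375),interpolation=cv2.INTER_CUBIC))
I=[]
point("choke",lambda:s(0));up("choke")
point("cap",lambda:s(1))
cv2.imwrite("pics/cc.png",np.hstack(I));print(arm.read_time())
E
```

```text
choke [0.58140739 0.12214667] [0.58181831 0.12220555 0.13759761] 0.0010782490329897582 [0.80690123 0.01828065 0.72218767]
cap [0.55057493 0.0463357 ] [0.55096163 0.0463819  0.16634706] 0.0001039250384361091 [0.47043864 0.25261972 0.34438974]
17.1083
```

View pics/cc.png

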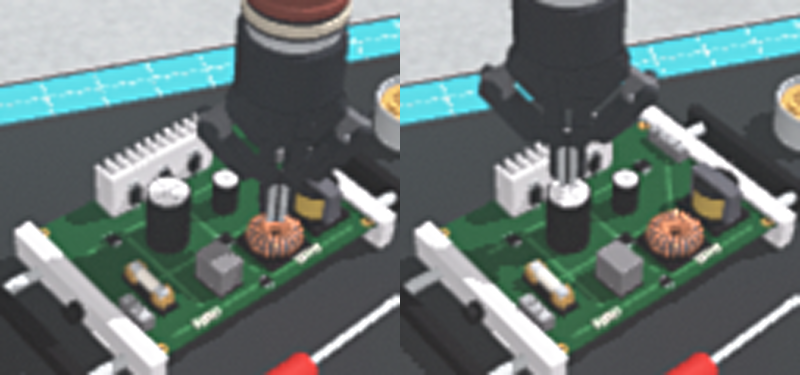

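The tips stand over the ring's middle at (276,220) on the left and just above the large capacitor's top at (568,185) on the right. I'll draw the hand away and hand in.

```bash
python3 - <<'E'
from loc import *
from station import ticket
m=np.mean(X["cap"],0)
arm.line_to([*m,.34],.15,Q); arm.pause(1)
print(arm.read_tool_pos(),arm.read_time()); print(ticket.finish_job())
E
```

```text
[0.55057547 0.04632004 0.34000185] 19.4167
the job is handed in; nothing more can be done
None
```

I pointed at the fuse, the ring choke and the large capacitor in that order, saw no sign of contact, drew the hand up to about 286 mm above the mat and handed the job in at 19.4 s; no verdict was returned.

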